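Load the fitter's tool tray with the desk hardware, in the order of use

ROBOT

A 6-joint arm with a two-finger parallel gripper is mounted at the origin on the work surface. World frame = base frame: x ahead of the robot, y to its left, z up, the work surface at z = 0. Lengths are in m, angles in rad, forces in N, time in s.
With the tool pointing down it reaches from about 0.25 to 0.725 m from the base axis. Payload 9.7 kg.
Tool frame: the origin (TCP) lies at the very end of the fingers, on their centre line; the grasp point (between the pads) lies 19 mm behind it; z points along the fingers, y is the line along which they close (so a half turn about z gives the same grasp; the last joint's range is limited). The gripper opens to 85 mm and grips with 20 to 120 N. Pads are 22 mm wide; open, the fingers measure 114 mm over their backs; the gripper's body (76 mm by 85 mm) begins 54 mm behind the grasp point. The pads swing forward as they close: fully open they stand 13 mm farther back than shut.
Start: joints at [1.182, 0.087, 0.176, 1.66, 0, 1.571], TCP at [0.208, 0.509, 0.231] pointing down, gripper open.
Joint ranges: [-3.13, 3.13], [-0.85, 1.81], [-1.15, 1.24], [-2.2, 2.28], [-1.44, 1.52], [-3.14, 3.14]. Speed limits (rad/s): [2.22, 2.22, 2.57, 3.14, 3.14, 3.14].

INTERFACE

Orientations are given as [roll, pitch, yaw] about the fixed x, y, z axes, in that order (R = Rz(yaw) Ry(pitch) Rx(roll)).
In Python, from plant import manip gives the robot as it stands.
- The arm moves only by the shell command python3 -m jog 'ROWS' [OPENING]. ROWS is JSON, a list of rows, each an object of numbers: "x", "y", "z": the shift along the tool's x, y, z in mm; "rx", "ry", "rz": the turn, a rotation vector about the tool's x, y, z in degrees. A call has 1 to 12 rows; each row is the pose to reach, as a shift and turn from the pose commanded when the call began, along the tool's axes at that moment; what a row does not reach only later rows make up. A row lasts 1/10 s, in which the tool goes at most 50 mm and 8.59 degrees, less where a joint would pass 70% of its speed; a pose out of reach is approached as far as the arm can. A call with a gripper value outside its range is refused whole. OPENING is the opening, from -1 (shut) to 1 (fully open), so that 0 is half open, set as the call begins (- or left out, the last holds). The fingers move at their own pace and stop on an object; the grip force is fixed at half the most. Time passes only in rows, so rows that repeat a pose let the fingers close. It gives the time, the measured TCP pose, the force, the opening and the grip force at its end, in the units of the state.
- manip.observe(): the state, without advancing time (a new reading comes with each control period).
- manip.snapshot(name): name is "scene" or "top" or "wrist"; returns a dict with "color" (480x640x3 uint8, red, green, blue), "mtx" (3x3 intrinsics, pixels), "k1" (the pictures are not rectified: a ray, as slopes to the right and down, at radius r is drawn at 1 + k1 r^2 times it, then the intrinsics apply), "T" (4x4, takes a point from camera to world coordinates). Camera axes: x right, y down, z forward; pixel columns grow to the right and rows downward; lengths in m; the calibration is good to about 2 mm. A picture is of the moment at which its call begins. There is no depth.
- manip.finish_job(): hands the job in; it is judged then, once.
The state is a dict: "t": time; "joint_positions": joint angles; "qvel": joint speeds; "joint_torque": joint torques, N m; "tool_pos": TCP position; "orientation": TCP orientation; "wrist_force": force on the tool from outside, world axes, zero at the start; "moment": the same for the moment, N m; "gripper_width": finger opening in m; "grip_force": force on a finger pad.
Only numpy, scipy, OpenCV 4.12 (cv2) and the standard library are available. Lean on these libraries where they do the work, as an engineer would, in place of code of your own. Each camera call takes 0.05 s, during which the arm holds its last target. There are 200 camera calls.

TASK

The four hardware containers for the oak desk stand in the plywood bench rack in the order in which the fitter will need them. Move them into the fitter's empty black tool tray beside it, one standing upright in the middle of each compartment and in the same left-to-right order as in the rack. Set them down without dropping or tipping any, and leave the other things on the bench where they lie.

Things in the scene. Friction and masses are not known exactly. Their poses are not given: they have to be found in the camera images.
- dowel_jar: Round clear jar of oak dowels with a black screw lid: straight, 48 mm diameter (lid 49 mm), 76 mm tall, rigid, about 0.12 kg. Origin: centre of its underside; z up when standing.
- bolt_tub: Square clear tub of steel bolts with a white snap lid: body 50 x 50 mm, lid 52 x 52 mm over the top 10 mm, 62 mm tall, rigid, about 0.22 kg. Its sides lie along its own x and y axes. Origin: centre of its underside; z up when standing.
- screw_tin: Low round bare-metal screw tin: 55 mm diameter, lid 56 mm over the top 14 mm, 48 mm tall, rigid, about 0.20 kg. Origin: centre of its underside; z up when standing.
- rod_tube: Tall slim clear tube of steel rods with grey end caps: foot cap 38 mm diameter and 12 mm high, tube 34 mm diameter, top cap 36 mm over the top 14 mm, 102 mm tall, rigid, about 0.13 kg. Origin: centre of its underside; z up when standing.
- kit_rack: Plywood rack, fixed, left or right of the tray, 150 (x) x 326 (y) mm, full at the start. Origin: centre of underside; bay floors 12 mm above. Its y points to the robot's left within 0.2 rad. Bay centres x = 0, y = +120, +40, -40, -120 mm; bays 74 mm wide. Above the floor: dividers 22 mm, end cheeks 34 mm, front and back lips (134 mm apart) 10 mm. Each container within 8 mm of a bay's centre.
- tool_tray: Shallow black plastic tool-box tray, fixed, empty at the start, 150 (x) x 326 (y) mm. Origin: centre of underside; compartment floors 4 mm above. Its y points to the robot's left within 0.2 rad. Compartment centres x = 0, y = +120, +40, -40, -120 mm; each 76 mm wide, 142 mm long. Above the underside: dividers 26 mm, long walls 28 mm, end-wall grips 49 mm.
- tape_measure: Bystander: grey tape measure, 60 x 34 x 60 mm, standing beyond the racks. Origin: centre of its underside. Leave it alone.
- oak_leg: Bystander: square oak desk-leg blank, 45 x 210 x 45 mm, lying beyond the racks, long along its y. Origin: centre of its underside. Leave it alone.
- screwdriver: Bystander: black-handled screwdriver, 200 mm long, lying beyond the racks along its own x. Origin: under its middle. Leave it alone.
There are look-alikes about, which are no part of the job. What is shaped like the dowel_jar but pink or turquoise is not meant.

How it is judged:
At the end, for the whole second after the job is handed in: Each container upright (0.1 rad) and at rest on a compartment floor, within 15 mm of its middle both ways, in the rack's left-to-right order (each is then 0.345 to 0.44 m from where it started; a wrong order puts some outside). Tape, oak leg and screwdriver within 20 mm of their starts ((y of dowel_jar in the frame of tool_tray between -0.135 and -0.105 m or y of dowel_jar in the frame of tool_tray between -0.055 and -0.025 m or y of dowel_jar in the frame of tool_tray between 0.025 and 0.055 m or y of dowel_jar in the frame of tool_tray between 0.105 and 0.135 m) and x of dowel_jar in the frame of tool_tray between -0.015 and 0.015 m and z of dowel_jar in the frame of tool_tray between -0.002 and 0.009 m and angle between each of dowel_jar, bolt_tub, screw_tin, rod_tube's own z axis and vertical below 0.1 rad and distance of dowel_jar from where it was at the start of the episode between 0.345 and 0.44 m and linear speed of each of dowel_jar, bolt_tub, screw_tin, rod_tube below 0.02 m/s and angular speed of each of dowel_jar, bolt_tub, screw_tin, rod_tube below 0.2 rad/s and (y of bolt_tub in the frame of tool_tray between -0.135 and -0.105 m or y of bolt_tub in the frame of tool_tray between -0.055 and -0.025 m or y of bolt_tub in the frame of tool_tray between 0.025 and 0.055 m or y of bolt_tub in the frame of tool_tray between 0.105 and 0.135 m) and x of bolt_tub in the frame of tool_tray between -0.015 and 0.015 m and z of bolt_tub in the frame of tool_tray between -0.002 and 0.009 m and distance of bolt_tub from where it was at the start of the episode between 0.345 and 0.44 m and (y of screw_tin in the frame of tool_tray between -0.135 and -0.105 m or y of screw_tin in the frame of tool_tray between -0.055 and -0.025 m or y of screw_tin in the frame of tool_tray between 0.025 and 0.055 m or y of screw_tin in the frame of tool_tray between 0.105 and 0.135 m) and x of screw_tin in the frame of tool_tray between -0.015 and 0.015 m and z of screw_tin in the frame of tool_tray between -0.002 and 0.009 m and distance of screw_tin from where it was at the start of the episode between 0.345 and 0.44 m and (y of rod_tube in the frame of tool_tray between -0.135 and -0.105 m or y of rod_tube in the frame of tool_tray between -0.055 and -0.025 m or y of rod_tube in the frame of tool_tray between 0.025 and 0.055 m or y of rod_tube in the frame of tool_tray between 0.105 and 0.135 m) and x of rod_tube in the frame of tool_tray between -0.015 and 0.015 m and z of rod_tube in the frame of tool_tray between -0.002 and 0.009 m and distance of rod_tube from where it was at the start of the episode between 0.345 and 0.44 m and distance of each of tape_measure, oak_leg, screwdriver from where it was at the start of the episode below 0.02 m); the robot touches nothing.
It fails at once if a container is tipped over (leans more than 0.6 rad) (angle between any of dowel_jar, bolt_tub, screw_tin, rod_tube's own z axis and vertical above 0.6 rad).
It fails at once if a container is dropped (falls free, touched by nothing, faster than 0.6 m/s) ((contact force between dowel_jar and anything else below 0.02 N and linear speed of dowel_jar above 0.6 m/s) or (contact force between bolt_tub and anything else below 0.02 N and linear speed of bolt_tub above 0.6 m/s) or (contact force between screw_tin and anything else below 0.02 N and linear speed of screw_tin above 0.6 m/s) or (contact force between rod_tube and anything else below 0.02 N and linear speed of rod_tube above 0.6 m/s)).
It fails at once if the tape measure, oak leg or screwdriver is pushed more than 20 mm (distance of any of tape_measure, oak_leg, screwdriver from where it was at the start of the episode above 0.02 m).
It also fails if it takes over 102 s, if anything falls off the work surface, if the arm or the gripper's body presses on something with over 40 N, if the wrist force passes 120 N, or if a joint passes its speed limit or range.

## Working session

There is one attempt and no reset: what is moved stays moved. The work goes in short steps, Python scripts to look and compute and a shell command to move; the robot and the scene stay as the last step left them, time stands still between calls to the robot, and variables do not carry over. Pictures are saved under pics/ and viewed, at most 14 in all, crops included, and the job is handed in when it is done.

```bash
mkdir -p pics; ls; python3 - <<'E'
from plant import manip
import cv2,pickle
print(manip.observe())
for n in("scene","top"):
    s=manip.snapshot(n); pickle.dump(s,open(n+".pkl","wb")); cv2.imwrite(f"pics/{n}0.png",s["color"][:,:,::-1]); print(n,s["mtx"],s["k1"],s["T"])
E
```

```text
pics
{'t': 0.0, 'joint_positions': array([1.18198552e+00, 8.74195665e-02, 1.75148287e-01, 1.65977857e+00,
       1.86795733e-05, 1.57080299e+00]), 'qvel': array([-0.00072485, -0.00068192, -0.00024339, -0.00069182,  0.00189364,
       -0.00146047]), 'joint_torque': array([ 5.52146521e-04, -5.20388067e+01,  4.64802110e+01,  1.63085887e-02,
        1.81069081e-04, -2.50092619e-06]), 'tool_pos': array([0.20841096, 0.50874855, 0.23061259]), 'orientation': array([-3.14033913e+00, -1.86712030e-05,  2.75277516e+00]), 'wrist_force': array([ 0.67705187, -0.53452862,  0.19213531]), 'moment': array([0.00630444, 0.07072917, 0.04260301]), 'grip_force': 0.0, 'gripper_width': 0.08550205261845618}
scene [[547.43794517   0.         327.04385096]
 [  0.         547.43794517 236.53511975]
 [  0.           0.           1.        ]] 0.05347655199667035 [[-0.61788445  0.63758257 -0.46011659  1.10083158]
 [ 0.78606106  0.48745303 -0.38012834  0.33632566]
 [-0.01807797 -0.59655513 -0.80236847  0.88401006]
 [ 0.          0.          0.          1.        ]]
top [[521.88366382   0.         323.7277116 ]
 [  0.         521.88366382 232.1621565 ]
 [  0.           0.           1.        ]] -0.07285734031568325 [[ 0.01163271 -0.99729257  0.07260996  0.5128263 ]
 [-0.9998729  -0.0108096   0.0117188  -0.08095276]
 [-0.01090219 -0.07273706 -0.99729156  1.16547628]
 [ 0.          0.          0.          1.        ]]
```

View pics/top0.png

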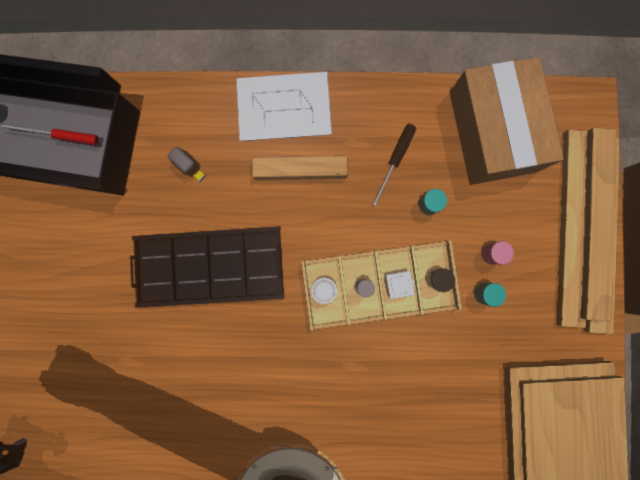

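View pics/scene0.png

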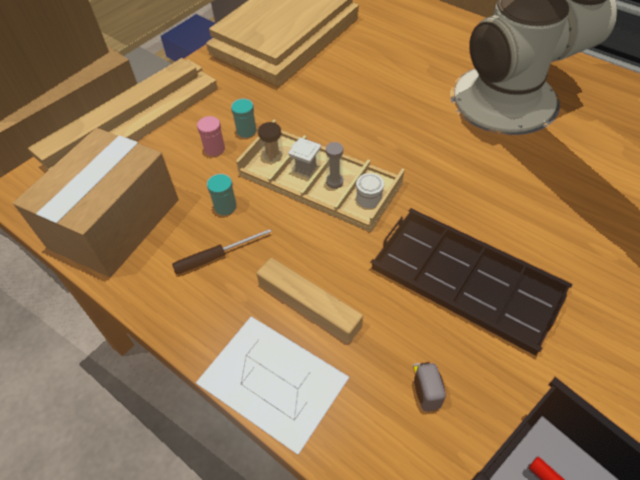

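The top view shows the tray (135–283, 229–306) to the left of the rack (303–460, 243–328). Left to right the rack holds the tin (324,291), tube (365,288), tub (400,285) and black-lidded jar (442,280). There are four jar-shaped candidates: turquoise (434,201), turquoise (494,295), pink (501,253) and black-lidded (442,280). Only the last one, in the rack, is meant. I'll confirm it in a crop.

```bash
cat > h.py <<'E'
import numpy as np,cv2,pickle
def ray(s,uv):
    k=np.array([s["k1"],0,0,0],float); n=cv2.undistortPoints(np.float64(uv).reshape(-1,1,2),s["mtx"],k).reshape(-1,2)
    return np.c_[n,np.ones(len(n))]@s["T"][:3,:3].T
def onz(s,uv,z):
    d=ray(s,uv);o=s["T"][:3,3];return o+d*((z-o[2])/d[:,2])[:,None]
def pix(s,p):
    p=(np.atleast_2d(p)-s["T"][:3,3])@s["T"][:3,:3]
    return cv2.projectPoints(p.reshape(-1,1,3),np.zeros(3),np.zeros(3),s["mtx"],np.array([s["k1"],0,0,0],float))[0].reshape(-1,2)
E
python3 - <<'E'
from h import *
s=pickle.load(open("top.pkl","rb")); im=s["color"]; hsv=cv2.cvtColor(im,cv2.COLOR_RGB2HSV)
def box(mask,name,z,roi):
    m=np.zeros(mask.shape,np.uint8);x0,x1,y0,y1=roi;m[y0:y1,x0:x1]=mask[y0:y1,x0:x1]*255
    m=cv2.morphologyEx(m,cv2.MORPH_CLOSE,np.ones((5,5)))
    c=max(cv2.findContours(m,0,2)[0],key=cv2.contourArea);r=cv2.minAreaRect(c)
    print(name,np.round(r[0],1),np.round(r[1],1),round(r[2],1),onz(s,[r[0]],z).round(4)); P=onz(s,cv2.boxPoints(r),z)
    print("  sides",np.linalg.norm(P-np.roll(P,-1,0),axis=1).round(3),"edge ang",[round(float(np.arctan2(*(a[1::-1]))),3) for a in (np.roll(P,-1,0)-P)])
v=hsv[...,2];S=hsv[...,1]
box(v<60,"tray",.028,(134,290,222,312))
box((hsv[...,0]>18)&(hsv[...,0]<32)&(v>100),"rack",.022,(295,470,235,335))
box(S<70,"tin",.060,(305,342,270,310)); box(S<70,"tube",.114,(352,378,275,300)); box((S<60)&(v>120),"tub",.074,(383,416,268,303)); box(v<60,"jar",.088,(425,460,262,298))
cv2.imwrite("pics/crop1.png",cv2.resize(im[222:335,125:472,::-1],None,fx=2.3,fy=2.3,interpolation=cv2.INTER_CUBIC))
E
```

```text
tray [207.  266.8] [ 70.4 148.1] 86.4 [[0.5168 0.1871 0.028 ]]
  sides [0.329 0.153 0.326 0.155] edge ang [-1.498, -3.062, 1.649, 0.098]
rack [376.  285.6] [ 68.9 141.8] 82.2 [[ 0.4804 -0.183   0.022 ]]
  sides [0.311 0.15  0.309 0.15 ] edge ang [-1.425, -3.007, 1.715, 0.15]
tin [324. 290.] [26. 26.] 90.0 [[ 0.471 -0.07   0.06 ]]
  sides [0.055 0.055 0.055 0.055] edge ang [-1.559, -3.131, 1.583, 0.013]
tube [364.5 287.5] [17. 19.] 90.0 [[ 0.479  -0.1517  0.114 ]]
  sides [0.038 0.034 0.038 0.034] edge ang [-1.56, -3.135, 1.582, 0.008]
tub [400.5 284.4] [25.3 26.2] 79.7 [[ 0.4849 -0.2293  0.074 ]]
  sides [0.055 0.053 0.055 0.052] edge ang [-1.382, -2.959, 1.759, 0.185]
jar [432. 282.] [0. 0.] 0.0 [[ 0.4908 -0.2924  0.088 ]]
  sides [0. 0. 0. 0.] edge ang [0.0, 0.0, 0.0, 0.0]
```

View pics/crop1.png

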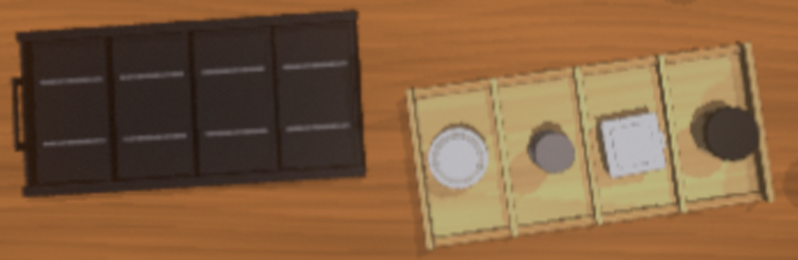

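The crop confirms it: tin, tube, white-lidded tub and black-lidded jar stand in the rack, left to right, and none of them is pink or turquoise. I'll look at the tray and then the rack from close by with the wrist camera.

```bash
cat > go.py <<'E'
import sys;from plant import manip
import numpy as np
from scipy.spatial.transform import Rotation as R
a=[float(v) for v in sys.argv[1:]]
o=manip.observe();r=R.from_euler("xyz",o["orientation"]);t=R.from_euler("xyz",[np.pi,0,a[3]])
print("t",round(o["t"],2),"pos",o["tool_pos"].round(4),"shift mm",(r.inv().apply(np.array(a[:3])-o["tool_pos"])*1000).round(1),"rot deg",np.degrees((r.inv()*t).as_rotvec()).round(1))
E
python3 go.py .49 .187 .36 1.647
```

```text
t 0.1 pos [0.2084 0.5088 0.2307] shift mm [-382.5 -191.2 -129.1] rot deg [-0.1  0.  63.4]
```

```bash
python3 -m jog '[{"x":-48,"y":-24,"z":-40,"rz":8},{"x":-90,"y":-46,"z":-80,"rz":16},{"x":-130,"y":-67,"z":-129,"rz":24},{"x":-170,"y":-88,"z":-129,"rz":32},{"x":-215,"y":-108,"z":-129,"rz":40},{"x":-260,"y":-130,"z":-129,"rz":48},{"x":-300,"y":-150,"z":-129,"rz":56},{"x":-340,"y":-170,"z":-129,"rz":63.4},{"x":-382,"y":-191,"z":-129,"rz":63.4},{"x":-382,"y":-191,"z":-129,"rz":63.4},{"x":-382,"y":-191,"z":-129,"rz":63.4}]'
python3 - <<'E'
from h import *
from plant import manip
s=manip.snapshot("wrist");pickle.dump(s,open("w1.pkl","wb"));cv2.imwrite("pics/w1.png",s["color"][...,::-1]);print(s["T"].round(3),s["mtx"][0,0],manip.observe()["qvel"].round(3))
E
python3 go.py .458 -.185 .34 1.716
```

```text
[[ 0.379  0.877  0.296  0.132]
 [ 0.925 -0.359 -0.122  0.54 ]
 [-0.001  0.321 -0.947  0.373]
 [ 0.     0.     0.     1.   ]] 362.806884026459 [ 0.    -0.002  0.002  0.001 -0.    -0.   ]
t 0.15 pos [0.2084 0.5088 0.2307] shift mm [-494.  -547.5 -108.7] rot deg [-0.1  0.  59.4]schema error: expected keys x, y, z, rx, ry, rz
```

View pics/w1.png

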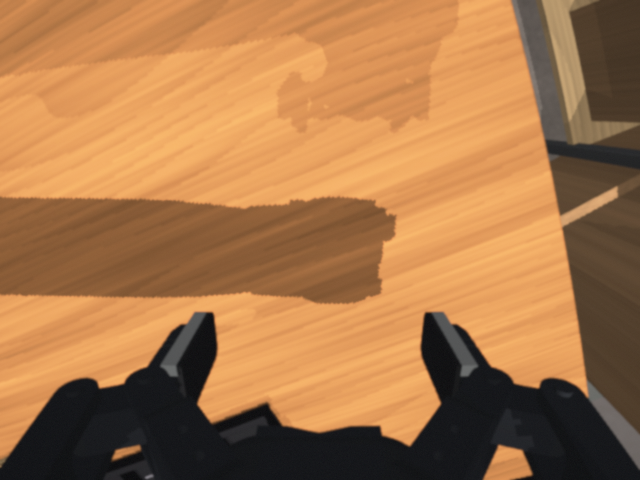

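I'd left out some keys, so nothing moved, and this picture shows only wood with the fingers at the bottom. I'll repeat the move with all six keys.

```bash
python3 -m jog '[{"x":-48,"y":-24,"z":-40,"rx":0,"ry":0,"rz":8},{"x":-90,"y":-46,"z":-80,"rx":0,"ry":0,"rz":16},{"x":-130,"y":-67,"z":-129,"rx":0,"ry":0,"rz":24},{"x":-170,"y":-88,"z":-129,"rx":0,"ry":0,"rz":32},{"x":-215,"y":-108,"z":-129,"rx":0,"ry":0,"rz":40},{"x":-260,"y":-130,"z":-129,"rx":0,"ry":0,"rz":48},{"x":-300,"y":-150,"z":-129,"rx":0,"ry":0,"rz":56},{"x":-340,"y":-170,"z":-129,"rx":0,"ry":0,"rz":63.4},{"x":-382,"y":-191,"z":-129,"rx":0,"ry":0,"rz":63.4},{"x":-382,"y":-191,"z":-129,"rx":0,"ry":0,"rz":63.4},{"x":-382,"y":-191,"z":-129,"rx":0,"ry":0,"rz":63.4}]'
python3 - <<'E'
from h import *
from plant import manip
s=manip.snapshot("wrist");pickle.dump(s,open("w1.pkl","wb"));cv2.imwrite("pics/w2.png",s["color"][...,::-1]);print(s["T"].round(3),s["mtx"][0,0],manip.observe()["qvel"].round(3))
E
python3 go.py .458 -.185 .34 1.716
```

```text
t: 1.25
tool_pos: [0.491, 0.1854, 0.3594]
orientation: [-3.14, 0.001, 1.643]
wrist_force: [-0.5, 0.3, 0.5]
gripper_width: 0.0853
grip_force: 0.0
[[ 0.997  0.068  0.022  0.485]
 [ 0.072 -0.945 -0.32   0.268]
 [-0.001  0.321 -0.947  0.502]
 [ 0.     0.     0.     1.   ]] 362.806884026459 [ 0.043 -0.018 -0.006  0.004  0.004  0.013]
t 1.3 pos [0.4901 0.1865 0.3597] shift mm [-368.2  -59.1   19.9] rot deg [-0.1  0.  -4.1]
```

View pics/w2.png

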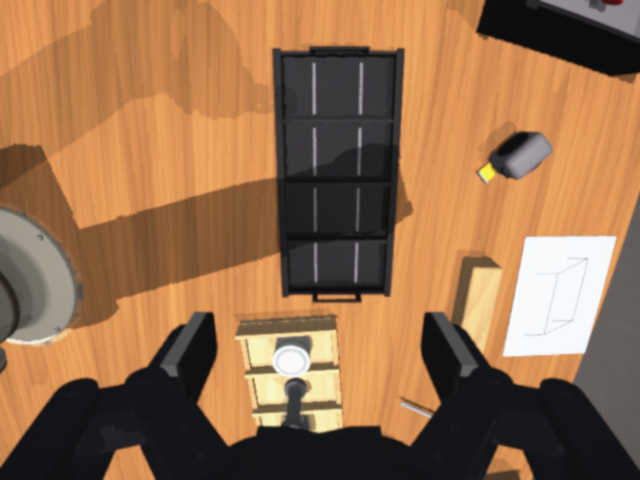

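The tray is complete in this view: corners about (274,49), (404,49), (392,294), (282,295), with dividers at rows 120, 183 and 238. The tin (291,360) and tube (295,390) are also visible below it.

```bash
python3 - <<'E'
from h import *
s=pickle.load(open("w1.pkl","rb"))
P=onz(s,[(274,49),(404,49),(392,295),(282,296)],.028);print(P.round(4),P.mean(0))
D=onz(s,[(338,120),(338,183),(338,239)],.026);print(D.round(4))
L=onz(s,[(314,64),(315,282),(361,64),(356,282)],.004);print(L.round(4),L.mean(0))
for a,b in((P[3],P[0]),(P[2],P[1]),(L[1],L[0]),(L[3],L[2]),(D[2],D[0])): d=b-a;print("yaw",-np.arctan2(d[0],d[1]))
g=cv2.cvtColor(s["color"],cv2.COLOR_RGB2GRAY).astype(int)
for r in(90,150,265): print(r,g[r,264:300],g[r,380:415])
for c in(300,338,375): print(c,[ (y,g[y,c]) for y in list(range(114,126))+list(range(178,189))+list(range(233,245))])
E
python3 -m jog '[{"x":-45,"y":-8,"z":3,"rx":0,"ry":0,"rz":-0.5},{"x":-90,"y":-15,"z":5,"rx":0,"ry":0,"rz":-1},{"x":-135,"y":-22,"z":8,"rx":0,"ry":0,"rz":-1.5},{"x":-180,"y":-30,"z":10,"rx":0,"ry":0,"rz":-2},{"x":-225,"y":-37,"z":13,"rx":0,"ry":0,"rz":-2.5},{"x":-270,"y":-44,"z":15,"rx":0,"ry":0,"rz":-3},{"x":-315,"y":-51,"z":18,"rx":0,"ry":0,"rz":-3.5},{"x":-345,"y":-56,"z":20,"rx":0,"ry":0,"rz":-4},{"x":-368,"y":-59,"z":20,"rx":0,"ry":0,"rz":-4.1},{"x":-368,"y":-59,"z":20,"rx":0,"ry":0,"rz":-4.1},{"x":-368,"y":-59,"z":20,"rx":0,"ry":0,"rz":-4.1},{"x":-368,"y":-59,"z":20,"rx":0,"ry":0,"rz":-4.1}]'
python3 - <<'E'
from h import *
from plant import manip
s=manip.snapshot("wrist");pickle.dump(s,open("w2.pkl","wb"));cv2.imwrite("pics/w3.png",s["color"][...,::-1]);print(s["T"].round(3))
E
```

```text
[[0.4254 0.346  0.028 ]
 [0.5802 0.3578 0.028 ]
 [0.6085 0.0338 0.028 ]
 [0.4487 0.0208 0.028 ]] [0.51573199 0.18959964 0.028     ]
[[0.5086 0.2696 0.026 ]
 [0.5155 0.1904 0.026 ]
 [0.5224 0.1131 0.026 ]]
[[0.4736 0.3356 0.004 ]
 [0.4957 0.0355 0.004 ]
 [0.5329 0.3401 0.004 ]
 [0.5573 0.0399 0.004 ]] [0.5148739  0.18779576 0.004     ]
yaw 0.07156153708944248
yaw 0.08707477510542569
yaw 0.07321714928378789
yaw 0.08124690525061758
yaw 0.08776432345234084
90 [145 143 142 144 148 152 153 149 141 120  86  59  54  51  51  48  45  37
  27  25  30  40  48  50  53  52  53  53  55  57  58  58  59  60  60  61] [ 56  56  57  56  56  54  51  48  46  45  45  41  30  20  26  41  53  57
  56  55  56  71 108 149 173 178 175 173 170 168 170 173 176 175 172]
150 [161 162 166 171 173 174 177 177 172 163 146 116  85  61  54  55  55  56
  53  40  31  32  39  49  54  56  56  56  56  57  56  55  56  57  56  57] [ 35  35  35  34  32  23  23  22  22  17  15  19  25  32  33  34  34  38
  57  97 139 164 172 175 177 174 172 171 172 171 170 167 167 167 168]
265 [168 167 167 169 172 175 177 177 173 170 165 162 157
[... 2028 characters left out ...]
t64(16)), (181, np.int64(20)), (182, np.int64(27)), (183, np.int64(34)), (184, np.int64(38)), (185, np.int64(38)), (186, np.int64(37)), (187, np.int64(35)), (188, np.int64(35)), (233, np.int64(35)), (234, np.int64(35)), (235, np.int64(29)), (236, np.int64(20)), (237, np.int64(15)), (238, np.int64(19)), (239, np.int64(29)), (240, np.int64(45)), (241, np.int64(55)), (242, np.int64(57)), (243, np.int64(56)), (244, np.int64(55))]
t: 2.5
tool_pos: [0.4587, -0.1826, 0.3405]
orientation: [3.141, -0.0, 1.719]
wrist_force: [-0.4, 0.9, -0.0]
gripper_width: 0.0862
grip_force: 0.0
[[ 0.989  0.14   0.048  0.446]
 [ 0.148 -0.937 -0.316 -0.101]
 [ 0.001  0.32  -0.947  0.483]
 [ 0.     0.     0.     1.   ]]
```

View pics/w3.png

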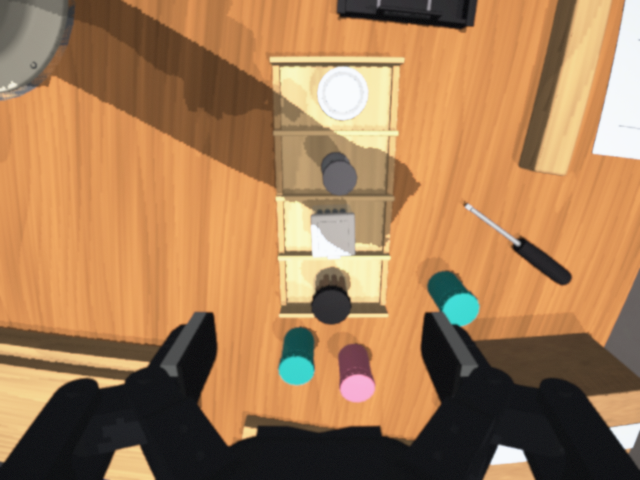

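The wrist view shows the tin (343,93), tube cap (339,180), tub lid (333,236) and black jar lid (331,305). The turquoise and pink jars lie outside the rack. I'll compare these with the top view.

```bash
python3 - <<'E'
from h import *
s=pickle.load(open("w2.pkl","rb"));t=pickle.load(open("top.pkl","rb"));c=pickle.load(open("scene.pkl","rb"))
for n,z,a,b in(("tin",.06,(343,93),(324.1,290.5)),("tube",.114,(339,180),(364.8,288)),("tub",.074,(333,236),(400.3,285)),("jar",.088,(331,305),(443,280.3))):
    print(n,onz(s,[a],z).round(4)[0],onz(t,[b],z).round(4)[0])
print("rack dividers wrist",onz(s,[(336,132),(335,197),(334,257)],.034).round(4).tolist())
print("top",onz(t,[(125+500/2.3,222+158/2.3),(125+587/2.3,222+144/2.3),(125+671/2.3,222+133/2.3)],.034).round(4).tolist())
print("tray dividers top",onz(t,[(125+111/2.3,222+110/2.3),(125+194/2.3,222+105/2.3),(125+277/2.3,222+101/2.3)],.026).round(4).tolist())
print("tray corners scene",onz(c,[(374,265),(410,212),(570,287),(538,347)],.028).round(4).tolist())
g=cv2.cvtColor(t["color"],cv2.COLOR_RGB2GRAY).astype(int)
for r in(255,275): print(r,[(x,int(g[r,x])) for x in [*range(168,180),*range(204,216),*range(240,252)]])
E
```

```text
tin [ 0.4683 -0.0685  0.06  ] [ 0.47   -0.0702  0.06  ]
tube [ 0.4753 -0.1555  0.114 ] [ 0.478  -0.1523  0.114 ]
tub [ 0.4825 -0.2279  0.074 ] [ 0.4837 -0.2289  0.074 ]
jar [ 0.4931 -0.3114  0.088 ] [ 0.4945 -0.3152  0.088 ]
rack dividers wrist [[0.4688, -0.1112, 0.034], [0.4803, -0.1892, 0.034], [0.492, -0.2689, 0.034]]
top [[0.469, -0.1094, 0.034], [0.483, -0.1909, 0.034], [0.4941, -0.2699, 0.034]]
tray dividers top [[0.5092, 0.2624, 0.026], [0.5151, 0.1823, 0.026], [0.5199, 0.1028, 0.026]]
tray corners scene [[0.6088, 0.0417, 0.028], [0.4606, 0.0251, 0.028], [0.4343, 0.3457, 0.028], [0.5767, 0.3522, 0.028]]
255 [(168, 65), (169, 53), (170, 44), (171, 32), (172, 25), (173, 27), (174, 32), (175, 38), (176, 46), (177, 74), (178, 85), (179, 77), (204, 51), (205, 41), (206, 39), (207, 33), (208, 25), (209, 29), (210, 38), (211, 40), (212, 43), (213, 44), (214, 44), (215, 44), (240, 45), (241, 42), (242, 43), (243, 38), (244, 32), (245, 36), (246, 43), (247, 44), (248, 47), (249, 45), (250, 45), (251, 46)]
275 [(168, 40), (169, 38), (170, 40), (171, 39), (172, 32), (173, 27), (174, 26), (175, 34), (176, 38), (177, 39), (178, 39), (179, 40), (204, 41), (205, 42), (206, 41), (207, 37), (208, 33), (209, 26), (210, 31), (211, 40), (212, 41), (213, 42), (214, 41), (215, 41), (240, 44), (241, 45), (242, 43), (243, 44), (244, 37), (245, 32), (246, 38), (247, 45), (248, 46), (249, 45), (250, 45), (251, 45)]
```

Tray: centre (0.516, 0.188), yaw 0.08. The two views agree on the containers to about 3 mm. Tin first.

```bash
python3 go.py .469 -.0695 .12 1.716;python3 go.py .469 -.0695 .024 1.716
```

```text
t 2.55 pos [ 0.4587 -0.1826  0.3405] shift mm [110.3  26.9 220.5] rot deg [ 0.  -0.   0.2]
t 2.55 pos [ 0.4587 -0.1826  0.3405] shift mm [110.3  26.9 316.5] rot deg [ 0.  -0.   0.2]
```

```bash
python3 -m jog '[{"x":25,"y":7,"z":40,"rx":0,"ry":0,"rz":0},{"x":50,"y":14,"z":80,"rx":0,"ry":0,"rz":0},{"x":75,"y":21,"z":120,"rx":0,"ry":0,"rz":0},{"x":111,"y":27,"z":145,"rx":0,"ry":0,"rz":0},{"x":111,"y":27,"z":180,"rx":0,"ry":0,"rz":0},{"x":111,"y":27,"z":210,"rx":0,"ry":0,"rz":0},{"x":111,"y":27,"z":220,"rx":0,"ry":0,"rz":0},{"x":111,"y":27,"z":220,"rx":0,"ry":0,"rz":0},{"x":111,"y":27,"z":220,"rx":0,"ry":0,"rz":0}]' 1
python3 - <<'E'
from h import *
from plant import manip
s=manip.snapshot("wrist");cv2.imwrite("pics/w4.png",s["color"][...,::-1]);print(pix(s,[.469,-.0695,.06]))
E
python3 go.py .469 -.0695 .024 1.716
```

```text
t: 3.45
tool_pos: [0.4695, -0.0701, 0.1218]
orientation: [3.14, 0.0, 1.718]
wrist_force: [0.3, -0.6, 0.4]
gripper_width: 0.0851
grip_force: 0.0
[[318.48882276 261.88591247]]
t 3.5 pos [ 0.4698 -0.0703  0.1221] shift mm [ 1.  -0.8 98.1] rot deg [0.1 0.  0.1]
```

View pics/w4.png

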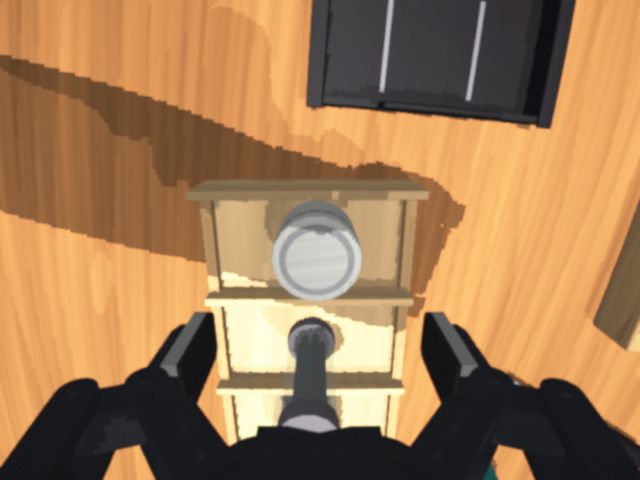

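The tin lid shows at (317,261), against (318,262) predicted, so I can grasp it. Next: descend, close, check.

```bash
python3 -m jog '[{"x":1,"y":-1,"z":30,"rx":0,"ry":0,"rz":0},{"x":1,"y":-1,"z":60,"rx":0,"ry":0,"rz":0},{"x":1,"y":-1,"z":85,"rx":0,"ry":0,"rz":0},{"x":1,"y":-1,"z":98,"rx":0,"ry":0,"rz":0},{"x":1,"y":-1,"z":98,"rx":0,"ry":0,"rz":0},{"x":1,"y":-1,"z":98,"rx":0,"ry":0,"rz":0}]'
python3 -m jog '[{"x":0,"y":0,"z":0,"rx":0,"ry":0,"rz":0},{"x":0,"y":0,"z":0,"rx":0,"ry":0,"rz":0},{"x":0,"y":0,"z":0,"rx":0,"ry":0,"rz":0},{"x":0,"y":0,"z":0,"rx":0,"ry":0,"rz":0},{"x":0,"y":0,"z":0,"rx":0,"ry":0,"rz":0},{"x":0,"y":0,"z":0,"rx":0,"ry":0,"rz":0},{"x":0,"y":0,"z":0,"rx":0,"ry":0,"rz":0},{"x":0,"y":0,"z":0,"rx":0,"ry":0,"rz":0}]' -1
```

```text
t: 4.1
tool_pos: [0.4686, -0.0696, 0.0238]
orientation: [3.14, 0.0, 1.718]
wrist_force: [0.2, 0.3, 0.7]
gripper_width: 0.0859
grip_force: 0.0
t: 4.9
tool_pos: [0.4686, -0.0695, 0.0238]
orientation: [3.14, 0.001, 1.718]
wrist_force: [-2.4, 0.3, 6.6]
gripper_width: 0.0546
grip_force: 62.1
```

```bash
python3 -m jog '[{"x":0,"y":0,"z":-25,"rx":0,"ry":0,"rz":0},{"x":0,"y":0,"z":-60,"rx":0,"ry":0,"rz":0},{"x":20,"y":5,"z":-90,"rx":0,"ry":0,"rz":0},{"x":60,"y":15,"z":-96,"rx":0,"ry":0,"rz":1},{"x":105,"y":26,"z":-96,"rx":0,"ry":0,"rz":1.5},{"x":150,"y":38,"z":-96,"rx":0,"ry":0,"rz":2},{"x":195,"y":49,"z":-96,"rx":0,"ry":0,"rz":2.5},{"x":240,"y":61,"z":-96,"rx":0,"ry":0,"rz":3},{"x":285,"y":72,"z":-96,"rx":0,"ry":0,"rz":3.8},{"x":325,"y":82,"z":-96,"rx":0,"ry":0,"rz":3.8},{"x":355,"y":89,"z":-96,"rx":0,"ry":0,"rz":3.8},{"x":367,"y":93,"z":-96,"rx":0,"ry":0,"rz":3.8}]'
python3 -m jog '[{"x":0,"y":0,"z":0,"rx":0,"ry":0,"rz":0},{"x":0,"y":0,"z":0,"rx":0,"ry":0,"rz":0},{"x":0,"y":0,"z":0,"rx":0,"ry":0,"rz":0}]'
python3 - <<'E'
from h import *
from plant import manip
s=manip.snapshot("wrist");cv2.imwrite("pics/w5.png",s["color"][...,::-1]);pickle.dump(s,open("w5.pkl","wb"));print(pix(s,[[.5064,.3076,.004],[.5032,.3475,.026],[.5096,.2677,.026]]))
E
python3 go.py .5064 .3076 .017 1.651
```

```text
t: 6.1
tool_pos: [0.5057, 0.3099, 0.1181]
orientation: [-3.141, -0.0, 1.654]
wrist_force: [-0.3, -1.1, -1.6]
gripper_width: 0.0549
grip_force: 63.6
t: 6.4
tool_pos: [0.5061, 0.306, 0.1185]
orientation: [3.142, 0.0, 1.65]
wrist_force: [0.3, 0.6, -1.6]
gripper_width: 0.0544
grip_force: 63.6
[[319.6724441  234.30493048]
 [319.82061435 185.80329745]
 [319.74762406 296.40647453]]
t 6.45 pos [0.5062 0.306  0.1186] shift mm [  1.6   0.3 101.6] rot deg [ 0.   0.  -0.1]
```

View pics/w5.png

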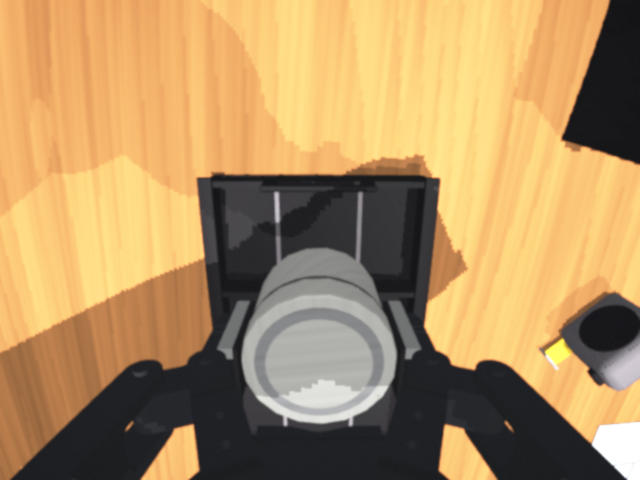

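The compartment lies where predicted: divider at row 296, end wall at row 186, centred near column 319. Next: lower, release, back up.

```bash
python3 -m jog '[{"x":1,"y":0,"z":35,"rx":0,"ry":0,"rz":0},{"x":1,"y":0,"z":65,"rx":0,"ry":0,"rz":0},{"x":1,"y":0,"z":85,"rx":0,"ry":0,"rz":0},{"x":1,"y":0,"z":95,"rx":0,"ry":0,"rz":0},{"x":1,"y":0,"z":100,"rx":0,"ry":0,"rz":0},{"x":1,"y":0,"z":102.5,"rx":0,"ry":0,"rz":0},{"x":1,"y":0,"z":102.5,"rx":0,"ry":0,"rz":0},{"x":1,"y":0,"z":102.5,"rx":0,"ry":0,"rz":0}]'
```

```text
t: 7.25
tool_pos: [0.5065, 0.3085, 0.0169]
orientation: [3.14, -0.001, 1.651]
wrist_force: [-1.2, -0.1, -1.0]
gripper_width: 0.0547
grip_force: 63.6
```

```bash
python3 -m jog '[{"x":0,"y":0,"z":1,"rx":0,"ry":0,"rz":0},{"x":0,"y":0,"z":1,"rx":0,"ry":0,"rz":0}]'
python3 -m jog '[{"x":0,"y":0,"z":1,"rx":0,"ry":0,"rz":0},{"x":0,"y":0,"z":1,"rx":0,"ry":0,"rz":0},{"x":0,"y":0,"z":1,"rx":0,"ry":0,"rz":0},{"x":0,"y":0,"z":1,"rx":0,"ry":0,"rz":0},{"x":0,"y":0,"z":0,"rx":0,"ry":0,"rz":0},{"x":0,"y":0,"z":0,"rx":0,"ry":0,"rz":0},{"x":0,"y":0,"z":0,"rx":0,"ry":0,"rz":0},{"x":0,"y":0,"z":-20,"rx":0,"ry":0,"rz":0},{"x":0,"y":0,"z":-55,"rx":0,"ry":0,"rz":0},{"x":0,"y":0,"z":-100,"rx":0,"ry":0,"rz":0},{"x":0,"y":0,"z":-140,"rx":0,"ry":0,"rz":0},{"x":0,"y":0,"z":-160,"rx":0,"ry":0,"rz":0}]' 1
python3 go.py .4765 -.154 .18 1.716;python3 - <<'E'
from h import *
from plant import manip
s=manip.snapshot("wrist");g=s["color"];print(pix(s,[.5064,.3076,.052]));cv2.imwrite("pics/w6.png",g[...,::-1])
E
```

```text
t: 7.45
tool_pos: [0.5065, 0.3086, 0.0159]
orientation: [3.14, -0.001, 1.652]
wrist_force: [-1.7, -0.5, 3.4]
gripper_width: 0.0546
grip_force: 64.0
t: 8.65
tool_pos: [0.5067, 0.3087, 0.179]
orientation: [3.137, -0.002, 1.651]
wrist_force: [1.0, 0.3, -0.3]
gripper_width: 0.085
grip_force: 0.0
t 8.65 pos [0.5067 0.3087 0.179 ] shift mm [-458.8  -67.4   -2.2] rot deg [ 0.2 -0.1 -3.7]
[[317.91190258 233.12718709]]
```

View pics/w6.png

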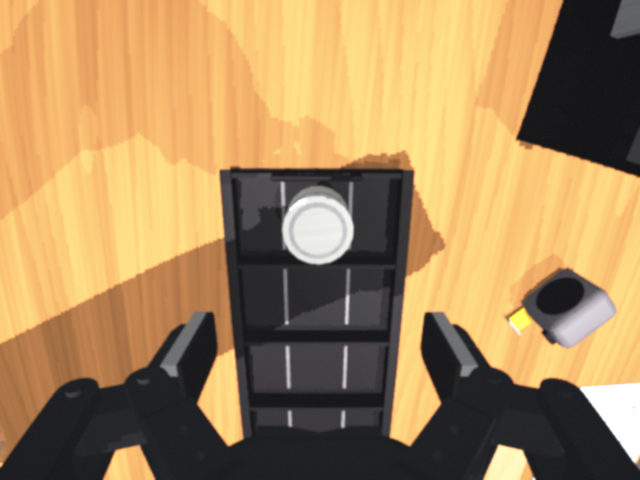

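The tin stands centred at (318,230), with the ideal at (318,233). Next, the tube.

```bash
python3 -m jog '[{"x":-40,"y":-6,"z":0,"rx":0,"ry":0,"rz":-0.5},{"x":-88,"y":-13,"z":0,"rx":0,"ry":0,"rz":-1},{"x":-136,"y":-20,"z":0,"rx":0,"ry":0,"rz":-1.5},{"x":-184,"y":-27,"z":0,"rx":0,"ry":0,"rz":-2},{"x":-232,"y":-34,"z":0,"rx":0,"ry":0,"rz":-2.5},{"x":-280,"y":-41,"z":0,"rx":0,"ry":0,"rz":-3},{"x":-328,"y":-48,"z":0,"rx":0,"ry":0,"rz":-3.7},{"x":-376,"y":-55,"z":0,"rx":0,"ry":0,"rz":-3.7},{"x":-420,"y":-62,"z":0,"rx":0,"ry":0,"rz":-3.7},{"x":-448,"y":-66,"z":0,"rx":0,"ry":0,"rz":-3.7},{"x":-459,"y":-67.5,"z":0,"rx":0,"ry":0,"rz":-3.7},{"x":-459,"y":-67.5,"z":0,"rx":0,"ry":0,"rz":-3.7}]'
python3 -m jog '[{"x":0,"y":0,"z":0,"rx":0,"ry":0,"rz":0},{"x":0,"y":0,"z":0,"rx":0,"ry":0,"rz":0},{"x":0,"y":0,"z":0,"rx":0,"ry":0,"rz":0}]'
python3 go.py .4765 -.154 .057 1.716;python3 - <<'E'
from h import *
from plant import manip
s=manip.snapshot("wrist");g=s["color"];print(pix(s,[.4765,-.154,.114]));cv2.imwrite("pics/w7.png",g[...,::-1])
E
```

```text
t: 9.9
tool_pos: [0.4755, -0.1555, 0.1745]
orientation: [-3.141, -0.0, 1.714]
wrist_force: [0.1, 0.4, 0.4]
gripper_width: 0.0852
grip_force: 0.0
t: 10.2
tool_pos: [0.4759, -0.1536, 0.1748]
orientation: [3.142, -0.0, 1.718]
wrist_force: [0.2, 0.3, -0.3]
gripper_width: 0.0854
grip_force: 0.0
t 10.2 pos [ 0.4759 -0.1536  0.1748] shift mm [ -0.5   0.5 117.8] rot deg [ 0.  -0.   0.1]
[[320.2023068  264.41471382]]
```

View pics/w7.png

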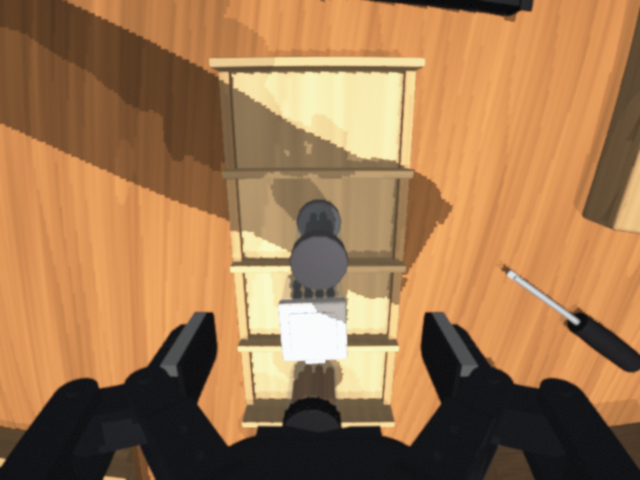

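The tube cap is at (319,262), against (320,264) predicted. Descend and grip.

```bash
python3 -m jog '[{"x":0,"y":0,"z":30,"rx":0,"ry":0,"rz":0},{"x":0,"y":0,"z":65,"rx":0,"ry":0,"rz":0},{"x":0,"y":0,"z":98,"rx":0,"ry":0,"rz":0},{"x":0,"y":0,"z":118,"rx":0,"ry":0,"rz":0},{"x":0,"y":0,"z":118,"rx":0,"ry":0,"rz":0},{"x":0,"y":0,"z":118,"rx":0,"ry":0,"rz":0}]'
python3 -m jog '[{"x":0,"y":0,"z":0,"rx":0,"ry":0,"rz":0},{"x":0,"y":0,"z":0,"rx":0,"ry":0,"rz":0},{"x":0,"y":0,"z":0,"rx":0,"ry":0,"rz":0},{"x":0,"y":0,"z":0,"rx":0,"ry":0,"rz":0},{"x":0,"y":0,"z":0,"rx":0,"ry":0,"rz":0},{"x":0,"y":0,"z":0,"rx":0,"ry":0,"rz":0},{"x":0,"y":0,"z":0,"rx":0,"ry":0,"rz":0},{"x":0,"y":0,"z":0,"rx":0,"ry":0,"rz":0},{"x":0,"y":0,"z":0,"rx":0,"ry":0,"rz":0},{"x":0,"y":0,"z":0,"rx":0,"ry":0,"rz":0}]' -1
python3 go.py .5128 .2275 .15 1.651
```

```text
t: 10.85
tool_pos: [0.4759, -0.1543, 0.0574]
orientation: [3.141, 0.0, 1.717]
wrist_force: [-1.2, 0.5, 0.2]
gripper_width: 0.0852
grip_force: 0.0
t: 11.85
tool_pos: [0.476, -0.1549, 0.0577]
orientation: [3.14, 0.001, 1.716]
wrist_force: [-1.8, 0.7, 6.1]
gripper_width: 0.0327
grip_force: 57.9
t 11.85 pos [ 0.476  -0.1549  0.0577] shift mm [373.   91.8 -92.4] rot deg [0.1 0.  3.7]
```

```bash
python3 -m jog '[{"x":0,"y":0,"z":-25,"rx":0,"ry":0,"rz":0},{"x":0,"y":0,"z":-60,"rx":0,"ry":0,"rz":0},{"x":20,"y":5,"z":-85,"rx":0,"ry":0,"rz":0},{"x":60,"y":15,"z":-92,"rx":0,"ry":0,"rz":1},{"x":105,"y":26,"z":-92,"rx":0,"ry":0,"rz":1.5},{"x":150,"y":37,"z":-92,"rx":0,"ry":0,"rz":2},{"x":195,"y":48,"z":-92,"rx":0,"ry":0,"rz":2.5},{"x":240,"y":59,"z":-92,"rx":0,"ry":0,"rz":3},{"x":285,"y":70,"z":-92,"rx":0,"ry":0,"rz":3.7},{"x":325,"y":80,"z":-92,"rx":0,"ry":0,"rz":3.7},{"x":358,"y":88,"z":-92,"rx":0,"ry":0,"rz":3.7},{"x":373,"y":92,"z":-92,"rx":0,"ry":0,"rz":3.7}]'
python3 -m jog '[{"x":0,"y":0,"z":0,"rx":0,"ry":0,"rz":0},{"x":0,"y":0,"z":0,"rx":0,"ry":0,"rz":0},{"x":0,"y":0,"z":0,"rx":0,"ry":0,"rz":0}]'
python3 go.py .5128 .2275 .051 1.651
```

```text
t: 13.05
tool_pos: [0.5124, 0.2303, 0.1483]
orientation: [-3.141, -0.0, 1.654]
wrist_force: [-0.5, -1.0, -1.1]
gripper_width: 0.033
grip_force: 58.3
t: 13.35
tool_pos: [0.5127, 0.2265, 0.1489]
orientation: [-3.141, 0.0, 1.65]
wrist_force: [0.3, -0.5, -1.3]
gripper_width: 0.0328
grip_force: 58.3
t 13.35 pos [0.5127 0.2265 0.1489] shift mm [ 1.   0.1 97.9] rot deg [-0.  0. -0.]
```

```bash
python3 -m jog '[{"x":1,"y":0,"z":35,"rx":0,"ry":0,"rz":0},{"x":1,"y":0,"z":65,"rx":0,"ry":0,"rz":0},{"x":1,"y":0,"z":85,"rx":0,"ry":0,"rz":0},{"x":1,"y":0,"z":94,"rx":0,"ry":0,"rz":0},{"x":1,"y":0,"z":97,"rx":0,"ry":0,"rz":0},{"x":1,"y":0,"z":98,"rx":0,"ry":0,"rz":0},{"x":1,"y":0,"z":99,"rx":0,"ry":0,"rz":0},{"x":1,"y":0,"z":99,"rx":0,"ry":0,"rz":0}]'
```

```text
t: 14.15
tool_pos: [0.5131, 0.2288, 0.0507]
orientation: [3.14, -0.0, 1.651]
wrist_force: [-0.2, 0.2, -0.5]
gripper_width: 0.0326
grip_force: 58.3
```

```bash
python3 -m jog '[{"x":0,"y":0,"z":1,"rx":0,"ry":0,"rz":0},{"x":0,"y":0,"z":1,"rx":0,"ry":0,"rz":0}]'
python3 -m jog '[{"x":0,"y":0,"z":0,"rx":0,"ry":0,"rz":0},{"x":0,"y":0,"z":0,"rx":0,"ry":0,"rz":0},{"x":0,"y":0,"z":0,"rx":0,"ry":0,"rz":0},{"x":0,"y":0,"z":0,"rx":0,"ry":0,"rz":0},{"x":0,"y":0,"z":0,"rx":0,"ry":0,"rz":0},{"x":0,"y":0,"z":0,"rx":0,"ry":0,"rz":0},{"x":0,"y":0,"z":0,"rx":0,"ry":0,"rz":0},{"x":0,"y":0,"z":-15,"rx":0,"ry":0,"rz":0},{"x":0,"y":0,"z":-45,"rx":0,"ry":0,"rz":0},{"x":0,"y":0,"z":-85,"rx":0,"ry":0,"rz":0},{"x":0,"y":0,"z":-125,"rx":0,"ry":0,"rz":0},{"x":0,"y":0,"z":-130,"rx":0,"ry":0,"rz":0}]' 1
python3 go.py .483 -.2285 .15 1.725;python3 - <<'E'
from h import *
from plant import manip
s=manip.snapshot("wrist");g=s["color"];print(pix(s,[[.5128,.2279,.106],[.5064,.3076,.052]]));cv2.imwrite("pics/w8.png",g[...,::-1])
E
```

```text
t: 14.35
tool_pos: [0.5131, 0.229, 0.0498]
orientation: [3.14, -0.001, 1.652]
wrist_force: [-0.2, -0.3, 3.7]
gripper_width: 0.0326
grip_force: 58.9
t: 15.55
tool_pos: [0.5142, 0.2294, 0.1855]
orientation: [3.134, -0.003, 1.651]
wrist_force: [0.5, -0.7, -0.1]
gripper_width: 0.0853
grip_force: 0.0
t 15.55 pos [0.5142 0.2294 0.1855] shift mm [-454.   -68.3   33.7] rot deg [ 0.5 -0.1 -4.2]
[[315.97205308 255.07365799]
 [315.69344507 126.45301976]]
```

View pics/w8.png

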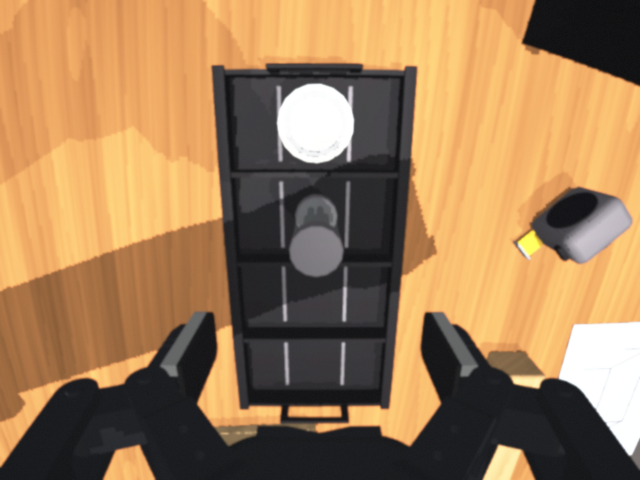

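The tube is upright at (316,251), with the ideal at (316,255). Next, the tub.

```bash
python3 -m jog '[{"x":-40,"y":-6,"z":0,"rx":0,"ry":0,"rz":-0.5},{"x":-88,"y":-13,"z":0,"rx":0,"ry":0,"rz":-1},{"x":-136,"y":-20,"z":0,"rx":0,"ry":0,"rz":-1.5},{"x":-184,"y":-27,"z":5,"rx":0,"ry":0,"rz":-2},{"x":-232,"y":-34,"z":10,"rx":0,"ry":0,"rz":-2.5},{"x":-280,"y":-41,"z":15,"rx":0,"ry":0,"rz":-3},{"x":-328,"y":-48,"z":20,"rx":0,"ry":0,"rz":-3.7},{"x":-376,"y":-55,"z":25,"rx":0,"ry":0,"rz":-4.2},{"x":-420,"y":-62,"z":30,"rx":0,"ry":0,"rz":-4.2},{"x":-444,"y":-66,"z":30,"rx":0,"ry":0,"rz":-4.2},{"x":-453,"y":-68,"z":30,"rx":0,"ry":0,"rz":-4.2},{"x":-453,"y":-68,"z":30,"rx":0,"ry":0,"rz":-4.2}]'
python3 -m jog '[{"x":0,"y":0,"z":0,"rx":0,"ry":0,"rz":0},{"x":0,"y":0,"z":0,"rx":0,"ry":0,"rz":0},{"x":0,"y":0,"z":0,"rx":0,"ry":0,"rz":0}]'
python3 go.py .483 -.2285 .026 1.725;python3 - <<'E'
from h import *
from plant import manip
s=manip.snapshot("wrist");g=s["color"];print(pix(s,[.483,-.2285,.074]));cv2.imwrite("pics/w9.png",g[...,::-1])
E
```

```text
t: 16.8
tool_pos: [0.4809, -0.2289, 0.1483]
orientation: [-3.141, -0.001, 1.723]
wrist_force: [1.0, 0.8, -0.1]
gripper_width: 0.0854
grip_force: 0.0
t: 17.1
tool_pos: [0.4817, -0.2273, 0.149]
orientation: [3.141, 0.0, 1.726]
wrist_force: [-0.0, -0.3, 2.2]
gripper_width: 0.0857
grip_force: 0.0
t 17.1 pos [ 0.4817 -0.2273  0.149 ] shift mm [ -1.4   1.1 123. ] rot deg [0.  0.  0.1]
[[321.01435019 257.41089894]]
```

View pics/w9.png

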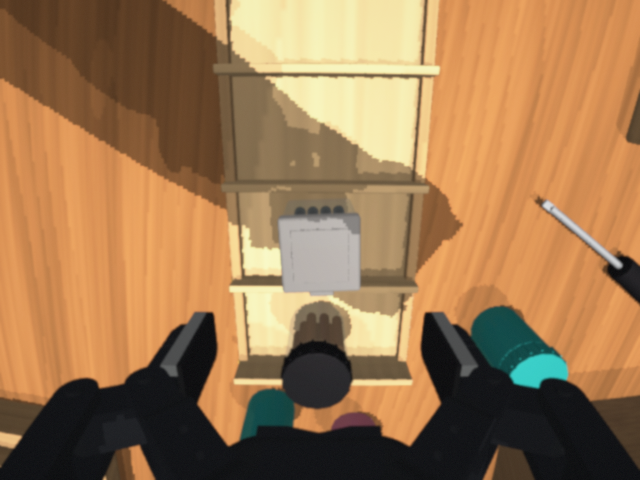

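The tub lid is centred at (320,254), against (321,257) predicted, and turned about 1.4° counter-clockwise. Descend and grip.

```bash
python3 -m jog '[{"x":0,"y":0.5,"z":30,"rx":0,"ry":0,"rz":-1.2},{"x":0,"y":0.5,"z":65,"rx":0,"ry":0,"rz":-1.2},{"x":0,"y":0.5,"z":100,"rx":0,"ry":0,"rz":-1.2},{"x":0,"y":0.5,"z":118,"rx":0,"ry":0,"rz":-1.2},{"x":0,"y":0.5,"z":123,"rx":0,"ry":0,"rz":-1.2},{"x":0,"y":0.5,"z":123,"rx":0,"ry":0,"rz":-1.2}]'
python3 -m jog '[{"x":0,"y":0,"z":0,"rx":0,"ry":0,"rz":0},{"x":0,"y":0,"z":0,"rx":0,"ry":0,"rz":0},{"x":0,"y":0,"z":0,"rx":0,"ry":0,"rz":0},{"x":0,"y":0,"z":0,"rx":0,"ry":0,"rz":0},{"x":0,"y":0,"z":0,"rx":0,"ry":0,"rz":0},{"x":0,"y":0,"z":0,"rx":0,"ry":0,"rz":0},{"x":0,"y":0,"z":0,"rx":0,"ry":0,"rz":0},{"x":0,"y":0,"z":0,"rx":0,"ry":0,"rz":0},{"x":0,"y":0,"z":0,"rx":0,"ry":0,"rz":0}]' -1
python3 go.py .5192 .1475 .12 1.651
```

```text
t: 17.75
tool_pos: [0.4818, -0.2278, 0.0257]
orientation: [-3.141, -0.0, 1.746]
wrist_force: [-0.5, 0.4, 0.8]
gripper_width: 0.0856
grip_force: 0.0
t: 18.65
tool_pos: [0.4827, -0.2285, 0.0274]
orientation: [3.14, 0.001, 1.746]
wrist_force: [0.8, 1.2, 6.1]
gripper_width: 0.0505
grip_force: 61.0
t 18.65 pos [ 0.4827 -0.2285  0.0274] shift mm [363.8 101.6 -92.9] rot deg [0.1 0.1 5.4]
```

```bash
python3 -m jog '[{"x":0,"y":0,"z":-25,"rx":0,"ry":0,"rz":0},{"x":0,"y":0,"z":-60,"rx":0,"ry":0,"rz":0},{"x":20,"y":6,"z":-85,"rx":0,"ry":0,"rz":0},{"x":60,"y":17,"z":-93,"rx":0,"ry":0,"rz":1},{"x":105,"y":29,"z":-93,"rx":0,"ry":0,"rz":2},{"x":150,"y":42,"z":-93,"rx":0,"ry":0,"rz":3},{"x":195,"y":54,"z":-93,"rx":0,"ry":0,"rz":4},{"x":240,"y":67,"z":-93,"rx":0,"ry":0,"rz":5},{"x":285,"y":80,"z":-93,"rx":0,"ry":0,"rz":5.4},{"x":325,"y":91,"z":-93,"rx":0,"ry":0,"rz":5.4},{"x":352,"y":98,"z":-93,"rx":0,"ry":0,"rz":5.4},{"x":364,"y":102,"z":-93,"rx":0,"ry":0,"rz":5.4}]'
python3 -m jog '[{"x":0,"y":0,"z":0,"rx":0,"ry":0,"rz":0},{"x":0,"y":0,"z":0,"rx":0,"ry":0,"rz":0},{"x":0,"y":0,"z":0,"rx":0,"ry":0,"rz":0}]'
python3 go.py .5192 .1475 .02 1.651
```

```text
t: 19.85
tool_pos: [0.5189, 0.1503, 0.1191]
orientation: [3.141, -0.0, 1.654]
wrist_force: [-0.9, -0.9, -1.7]
gripper_width: 0.0507
grip_force: 62.7
t: 20.15
tool_pos: [0.519, 0.1467, 0.1189]
orientation: [3.142, 0.0, 1.65]
wrist_force: [0.7, -0.8, -1.1]
gripper_width: 0.0506
grip_force: 62.7
t 20.15 pos [0.519  0.1467 0.1189] shift mm [ 0.8  0.3 98.9] rot deg [ 0.   0.  -0.1]
```

```bash
python3 -m jog '[{"x":0,"y":0,"z":35,"rx":0,"ry":0,"rz":0},{"x":0,"y":0,"z":65,"rx":0,"ry":0,"rz":0},{"x":0,"y":0,"z":85,"rx":0,"ry":0,"rz":0},{"x":0,"y":0,"z":94,"rx":0,"ry":0,"rz":0},{"x":0,"y":0,"z":97,"rx":0,"ry":0,"rz":0},{"x":0,"y":0,"z":98.5,"rx":0,"ry":0,"rz":0},{"x":0,"y":0,"z":98.5,"rx":0,"ry":0,"rz":0}]'
python3 -m jog '[{"x":0,"y":0,"z":1,"rx":0,"ry":0,"rz":0},{"x":0,"y":0,"z":1,"rx":0,"ry":0,"rz":0}]'
```

```text
t: 20.85
tool_pos: [0.5196, 0.1479, 0.0214]
orientation: [3.14, -0.0, 1.651]
wrist_force: [-1.2, 0.3, -1.8]
gripper_width: 0.0505
grip_force: 62.7
t: 21.05
tool_pos: [0.5193, 0.1481, 0.0199]
orientation: [3.141, -0.0, 1.652]
wrist_force: [-0.3, -0.0, -1.5]
gripper_width: 0.0507
grip_force: 62.7
```

```bash
python3 -m jog '[{"x":0,"y":0,"z":1,"rx":0,"ry":0,"rz":0},{"x":0,"y":0,"z":1,"rx":0,"ry":0,"rz":0}]'
```

```text
t: 21.25
tool_pos: [0.5194, 0.1482, 0.0194]
orientation: [3.14, -0.0, 1.652]
wrist_force: [-1.4, -0.3, 5.3]
gripper_width: 0.0505
grip_force: 62.4
```

Contact. Release and retreat, then go on to the jar.

```bash
python3 -m jog '[{"x":0,"y":0,"z":0,"rx":0,"ry":0,"rz":0},{"x":0,"y":0,"z":0,"rx":0,"ry":0,"rz":0},{"x":0,"y":0,"z":0,"rx":0,"ry":0,"rz":0},{"x":0,"y":0,"z":0,"rx":0,"ry":0,"rz":0},{"x":0,"y":0,"z":0,"rx":0,"ry":0,"rz":0},{"x":0,"y":0,"z":0,"rx":0,"ry":0,"rz":0},{"x":0,"y":0,"z":0,"rx":0,"ry":0,"rz":0},{"x":0,"y":0,"z":-15,"rx":0,"ry":0,"rz":0},{"x":0,"y":0,"z":-50,"rx":0,"ry":0,"rz":0},{"x":0,"y":0,"z":-90,"rx":0,"ry":0,"rz":0},{"x":0,"y":0,"z":-130,"rx":0,"ry":0,"rz":0},{"x":0,"y":0,"z":-140,"rx":0,"ry":0,"rz":0}]' 1
python3 go.py .494 -.313 .16 1.716
```

```text
t: 22.45
tool_pos: [0.5205, 0.1484, 0.1644]
orientation: [3.134, -0.001, 1.651]
wrist_force: [0.0, 0.2, 0.5]
gripper_width: 0.0854
grip_force: 0.0
t 22.45 pos [0.5205 0.1484 0.1644] shift mm [-457.8  -63.6    3.3] rot deg [ 0.4 -0.1 -3.7]
```

```bash
python3 -m jog '[{"x":-40,"y":-5,"z":0,"rx":0,"ry":0,"rz":-0.5},{"x":-88,"y":-12,"z":0,"rx":0,"ry":0,"rz":-1},{"x":-136,"y":-19,"z":0,"rx":0,"ry":0,"rz":-1.5},{"x":-184,"y":-25,"z":0,"rx":0,"ry":0,"rz":-2},{"x":-232,"y":-32,"z":0,"rx":0,"ry":0,"rz":-2.5},{"x":-280,"y":-39,"z":0,"rx":0,"ry":0,"rz":-3},{"x":-328,"y":-46,"z":0,"rx":0,"ry":0,"rz":-3.7},{"x":-376,"y":-52,"z":0,"rx":0,"ry":0,"rz":-3.7},{"x":-420,"y":-58,"z":0,"rx":0,"ry":0,"rz":-3.7},{"x":-446,"y":-61,"z":0,"rx":0,"ry":0,"rz":-3.7},{"x":-457,"y":-62.5,"z":0,"rx":0,"ry":0,"rz":-3.7},{"x":-457,"y":-62.5,"z":0,"rx":0,"ry":0,"rz":-3.7}]'
python3 -m jog '[{"x":0,"y":0,"z":0,"rx":0,"ry":0,"rz":0},{"x":0,"y":0,"z":0,"rx":0,"ry":0,"rz":0},{"x":0,"y":0,"z":0,"rx":0,"ry":0,"rz":0}]'
python3 go.py .494 -.313 .037 1.716;python3 - <<'E'
from h import *
from plant import manip
s=manip.snapshot("wrist");g=s["color"];print(pix(s,[.494,-.313,.088]));cv2.imwrite("pics/w10.png",g[...,::-1])
E
```

```text
t: 23.65
tool_pos: [0.4932, -0.3134, 0.1582]
orientation: [-3.141, -0.0, 1.714]
wrist_force: [-0.1, 0.1, 0.6]
gripper_width: 0.0852
grip_force: 0.0
t: 23.95
tool_pos: [0.4938, -0.3114, 0.1586]
orientation: [3.141, 0.0, 1.718]
wrist_force: [0.1, -0.1, -0.7]
gripper_width: 0.0853
grip_force: 0.0
t 23.95 pos [ 0.4938 -0.3114  0.1586] shift mm [-1.600e+00 -1.000e-01  1.216e+02] rot deg [0.  0.  0.1]
[[319.20337257 260.08879265]]
```

View pics/w10.png

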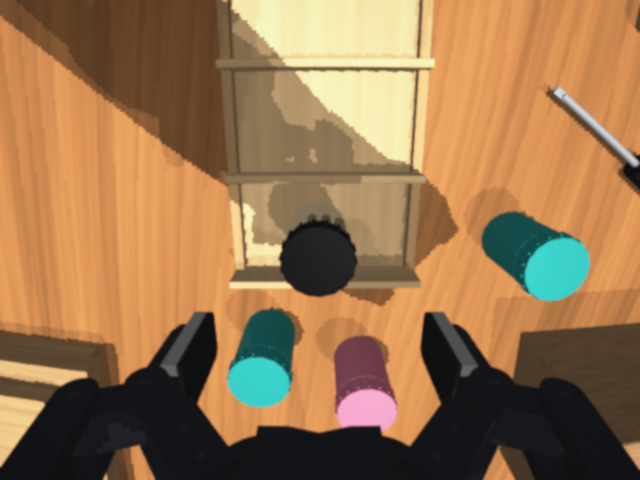

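The black-lidded jar is centred at (318,258), against (319,260) predicted. The turquoise and pink jars stay clear. Grip.

```bash
python3 -m jog '[{"x":0,"y":0,"z":30,"rx":0,"ry":0,"rz":0},{"x":0,"y":0,"z":65,"rx":0,"ry":0,"rz":0},{"x":0,"y":0,"z":100,"rx":0,"ry":0,"rz":0},{"x":0,"y":0,"z":118,"rx":0,"ry":0,"rz":0},{"x":0,"y":0,"z":122,"rx":0,"ry":0,"rz":0},{"x":0,"y":0,"z":122,"rx":0,"ry":0,"rz":0}]'
python3 -m jog '[{"x":0,"y":0,"z":0,"rx":0,"ry":0,"rz":0},{"x":0,"y":0,"z":0,"rx":0,"ry":0,"rz":0},{"x":0,"y":0,"z":0,"rx":0,"ry":0,"rz":0},{"x":0,"y":0,"z":0,"rx":0,"ry":0,"rz":0},{"x":0,"y":0,"z":0,"rx":0,"ry":0,"rz":0},{"x":0,"y":0,"z":0,"rx":0,"ry":0,"rz":0},{"x":0,"y":0,"z":0,"rx":0,"ry":0,"rz":0},{"x":0,"y":0,"z":0,"rx":0,"ry":0,"rz":0},{"x":0,"y":0,"z":0,"rx":0,"ry":0,"rz":0}]' -1
python3 go.py .5256 .0675 .13 1.651
```

```text
t: 24.6
tool_pos: [0.4935, -0.3121, 0.0364]
orientation: [-3.141, -0.0, 1.717]
wrist_force: [0.1, 0.5, 1.2]
gripper_width: 0.0855
grip_force: 0.0
t: 25.5
tool_pos: [0.4939, -0.313, 0.0378]
orientation: [3.14, 0.001, 1.716]
wrist_force: [-2.1, 1.1, 6.7]
gripper_width: 0.0473
grip_force: 60.9
t 25.5 pos [ 0.4939 -0.313   0.0378] shift mm [371.8  86.5 -92.6] rot deg [0.1 0.1 3.7]
```

```bash
python3 -m jog '[{"x":0,"y":0,"z":-25,"rx":0,"ry":0,"rz":0},{"x":0,"y":0,"z":-60,"rx":0,"ry":0,"rz":0},{"x":20,"y":5,"z":-85,"rx":0,"ry":0,"rz":0},{"x":60,"y":14,"z":-92,"rx":0,"ry":0,"rz":1},{"x":105,"y":24,"z":-92,"rx":0,"ry":0,"rz":1.5},{"x":150,"y":35,"z":-92,"rx":0,"ry":0,"rz":2},{"x":195,"y":45,"z":-92,"rx":0,"ry":0,"rz":2.5},{"x":240,"y":56,"z":-92,"rx":0,"ry":0,"rz":3},{"x":285,"y":66,"z":-92,"rx":0,"ry":0,"rz":3.7},{"x":325,"y":76,"z":-92,"rx":0,"ry":0,"rz":3.7},{"x":358,"y":83,"z":-92,"rx":0,"ry":0,"rz":3.7},{"x":372,"y":86.5,"z":-92,"rx":0,"ry":0,"rz":3.7}]'
python3 -m jog '[{"x":0,"y":0,"z":0,"rx":0,"ry":0,"rz":0},{"x":0,"y":0,"z":0,"rx":0,"ry":0,"rz":0},{"x":0,"y":0,"z":0,"rx":0,"ry":0,"rz":0}]'
python3 go.py .5256 .0675 .031 1.651
```

```text
t: 26.7
tool_pos: [0.5252, 0.0706, 0.1287]
orientation: [3.141, -0.0, 1.654]
wrist_force: [0.6, -0.6, 0.2]
gripper_width: 0.0474
grip_force: 61.7
t: 27.0
tool_pos: [0.5252, 0.0669, 0.1284]
orientation: [-3.142, 0.0, 1.65]
wrist_force: [0.4, 0.1, -0.5]
gripper_width: 0.0472
grip_force: 61.7
t 27.0 pos [0.5252 0.0669 0.1284] shift mm [ 0.6  0.4 97.4] rot deg [-0.  0. -0.]
```

```bash
python3 -m jog '[{"x":0,"y":0,"z":35,"rx":0,"ry":0,"rz":0},{"x":0,"y":0,"z":65,"rx":0,"ry":0,"rz":0},{"x":0,"y":0,"z":85,"rx":0,"ry":0,"rz":0},{"x":0,"y":0,"z":94,"rx":0,"ry":0,"rz":0},{"x":0,"y":0,"z":97,"rx":0,"ry":0,"rz":0},{"x":0,"y":0,"z":98,"rx":0,"ry":0,"rz":0},{"x":0,"y":0,"z":98,"rx":0,"ry":0,"rz":0}]'
python3 -m jog '[{"x":0,"y":0,"z":1,"rx":0,"ry":0,"rz":0},{"x":0,"y":0,"z":1,"rx":0,"ry":0,"rz":0}]'
```

```text
t: 27.7
tool_pos: [0.5259, 0.0678, 0.0314]
orientation: [3.14, -0.0, 1.651]
wrist_force: [-0.2, -0.6, -1.2]
gripper_width: 0.0468
grip_force: 61.8
t: 27.9
tool_pos: [0.5256, 0.0681, 0.0299]
orientation: [3.141, -0.0, 1.652]
wrist_force: [0.6, -0.9, -1.1]
gripper_width: 0.0475
grip_force: 61.8
```

```bash
python3 -m jog '[{"x":0,"y":0,"z":0.7,"rx":0,"ry":0,"rz":0},{"x":0,"y":0,"z":0.7,"rx":0,"ry":0,"rz":0}]'
```

```text
t: 28.1
tool_pos: [0.5256, 0.0681, 0.0298]
orientation: [3.14, -0.0, 1.652]
wrist_force: [-2.4, -0.3, 7.0]
gripper_width: 0.0471
grip_force: 62.4
```

Contact. Release, lift clear and move back for a final look.

```bash
python3 -m jog '[{"x":0,"y":0,"z":0,"rx":0,"ry":0,"rz":0},{"x":0,"y":0,"z":0,"rx":0,"ry":0,"rz":0},{"x":0,"y":0,"z":0,"rx":0,"ry":0,"rz":0},{"x":0,"y":0,"z":0,"rx":0,"ry":0,"rz":0},{"x":0,"y":0,"z":0,"rx":0,"ry":0,"rz":0},{"x":0,"y":0,"z":0,"rx":0,"ry":0,"rz":0},{"x":0,"y":0,"z":0,"rx":0,"ry":0,"rz":0},{"x":0,"y":0,"z":-15,"rx":0,"ry":0,"rz":0},{"x":0,"y":0,"z":-50,"rx":0,"ry":0,"rz":0},{"x":0,"y":0,"z":-90,"rx":0,"ry":0,"rz":0},{"x":0,"y":0,"z":-130,"rx":0,"ry":0,"rz":0},{"x":0,"y":0,"z":-170,"rx":0,"ry":0,"rz":0}]' 1
python3 -m jog '[{"x":45,"y":0,"z":-40,"rx":0,"ry":0,"rz":0},{"x":90,"y":0,"z":-80,"rx":0,"ry":0,"rz":0},{"x":110,"y":0,"z":-110,"rx":0,"ry":0,"rz":0},{"x":110,"y":0,"z":-110,"rx":0,"ry":0,"rz":0},{"x":110,"y":0,"z":-110,"rx":0,"ry":0,"rz":0},{"x":110,"y":0,"z":-110,"rx":0,"ry":0,"rz":0},{"x":110,"y":0,"z":-110,"rx":0,"ry":0,"rz":0}]'
python3 - <<'E'
from h import *
from plant import manip
s=manip.snapshot("wrist");print(pix(s,[[.5064,.3076,.052],[.5128,.2279,.106],[.5192,.1481,.066],[.5256,.0684,.08]]).round(0))
cv2.imwrite("pics/w11.png",s["color"][...,::-1])
E
```

```text
t: 29.3
tool_pos: [0.5249, 0.068, 0.2015]
orientation: [3.14, -0.0, 1.652]
wrist_force: [1.0, 0.2, 0.2]
gripper_width: 0.0853
grip_force: 0.0
t: 30.0
tool_pos: [0.5161, 0.1767, 0.3075]
orientation: [-3.14, 0.001, 1.65]
wrist_force: [-0.8, -0.0, 0.2]
gripper_width: 0.0856
grip_force: 0.0
[[320.  70.]
 [320. 155.]
 [320. 226.]
 [320. 297.]]
```

View pics/w11.png

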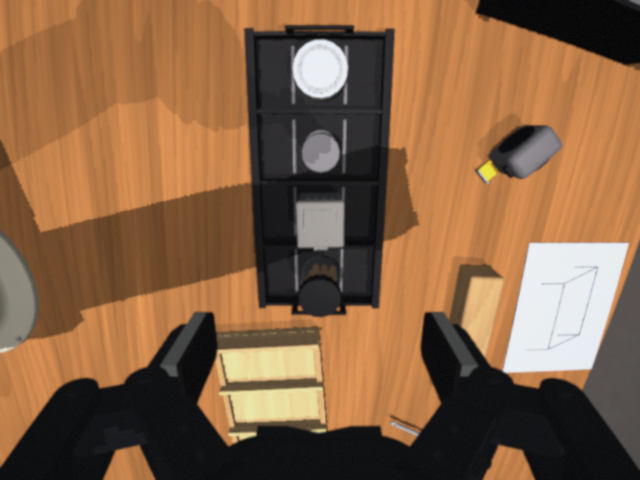

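All four stand upright, one per compartment: tin (320,69), tube (320,152), tub (320,224), jar (320,296). Each is within 3 px of its target, and the bystanders are undisturbed.

```bash
python3 -c "
from plant import manip
print(manip.finish_job())"
```

```text
the job is handed in; nothing more can be done
None
```

I moved all four containers into the tray and handed the job in at about 30 s: tin, tube, tub, jar left to right, upright and within about 3 mm of where I aimed by the last wrist picture; no verdict was returned.

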